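# Clear the saw bed under its hood and load the next bar

## Task

Lift the up-cut saw's clear hood by its bar and swing it back until it stays open by itself, then with the hood up use the wooden pusher to sweep all the offcuts off the saw bed over its open end into the scrap tray; afterwards stand the pusher upright on its rubber mat again, lay the next frame bar on the cleared bed, flush along the back wall, and shut the hood. Do not touch offcuts on the bed with the fingers (one that has strayed onto the bench may be picked up by hand and put in the tray), and leave the other things on the bench where they are.

Things in the scene. Friction and masses are not known exactly. Their poses are not given: they have to be found in the camera images.
- saw: Green up-cut saw, fixed, blade retracted. Origin on the bench below mid-bed; z up, x away from the robot at yaw 0, y to its left end. Flat bed 50 mm above the bench, x -80..80, y -150..165 mm. Front wall to 70 mm, back wall to 85 mm (each 12 thick), left end wall (y 165..195) to 85 mm; the right end is open. Motor housing behind, x 130..240, 80 mm high.
- bed_edge (a point): Middle of the bed's open right edge, at bed height: saw frame x 0, y -150, z 50 mm. The edge is straight, along the saw's x; offcuts pushed past it drop into the scrap tray just below.
- hood (a joint): Hinge angle of the clear flat hood, rad: 0 shut, 1.6 fully open (upright at its stop). 0.9 kg, sprung over centre: below about 0.95 it falls shut, past that it swings up to the stop and stays; slow and damped. Needs under 5 N at the handle. Reaches 206 mm from the hinge, over y -140..170 mm of the saw, with a 17 mm lip down at its front edge.
- hood_handle (a point): Middle of the hood's grab bar: round steel bar 13 mm thick, 124 mm long along the saw's y, held 44 mm clear in front of the hood's front edge, 250 mm from the hinge line; it moves with the hood. Free space above and below it when the hood is shut (bench 94 mm below).
- hood_hinge (a point): Point on the hood's hinge axis (axis along the saw's y), 92 mm above the bench, in line with the handle's middle. Opening lifts the handle up and over, away from the robot.
- tray: Wooden scrap tray, open top, fixed against the saw's open right end, same yaw as the saw. Origin: centre of its underside on the bench. Outer 220 mm (x) x 150 mm (y), inner 204 x 134 mm, floor 6 mm; the wall next to the saw is 42 mm high (below the bed), the other three 81 mm.
- mat: Black rubber mat, 170 mm (x) x 110 mm (y) x 4 mm, fixed on the bench; the pusher's place. Origin: centre of its underside.
- pusher: Wooden hand pusher standing upright, 0.3 kg: block 100 mm (its x) x 40 mm (its y) x 36 mm high, with an upright dark grip on its middle 40 mm (x) x 22 mm (y), from 36 to 102 mm above the base. Origin: centre of the block's underside, z up. Pinch the grip across its 22 mm; push with a 100 mm face.
- offcut1: Wooden offcut, mitred bit of 20 mm square frame bar: trapezoid 32 mm on the long edge (at its -y), 20 mm on the short edge (+y), 20 mm between these edges, 20 mm thick (z). Origin at its centre. About 22 g. May be absent.
- offcut2: Wooden offcut, mitred bit of 20 mm square frame bar: trapezoid 30 mm on the long edge (at its -y), 14 mm on the short edge (+y), 20 mm between these edges, 20 mm thick (z). Origin at its centre. About 22 g. May be absent.
- offcut3: Wooden offcut, mitred bit of 20 mm square frame bar: trapezoid 28 mm on the long edge (at its -y), 20 mm on the short edge (+y), 20 mm between these edges, 20 mm thick (z). Origin at its centre. About 22 g. May be absent.
- offcut4: Wooden offcut, mitred bit of 20 mm square frame bar: trapezoid 32 mm on the long edge (at its -y), 14 mm on the short edge (+y), 20 mm between these edges, 20 mm thick (z). Origin at its centre. About 22 g. May be absent.
- offcut5: Wooden offcut, mitred bit of 20 mm square frame bar: trapezoid 26 mm on the long edge (at its -y), 16 mm on the short edge (+y), 20 mm between these edges, 20 mm thick (z). Origin at its centre. About 22 g. May be absent.
- offcut6: Wooden offcut, mitred bit of 20 mm square frame bar: trapezoid 30 mm on the long edge (at its -y), 20 mm on the short edge (+y), 20 mm between these edges, 20 mm thick (z). Origin at its centre. About 22 g. May be absent.
- offcut7: Wooden offcut, mitred bit of 20 mm square frame bar: trapezoid 32 mm on the long edge (at its -y), 24 mm on the short edge (+y), 20 mm between these edges, 20 mm thick (z). Origin at its centre. About 22 g. May be absent.
- bar: The next frame bar to cut: straight wooden bar 130 mm (its x) x 20 mm (y) x 20 mm (z), 60 g, lying on the bench to the right of the tray. Origin: centre of its underside.
- glue: White glue bottle, 60 mm across, 170 mm tall; bystander. Origin: centre of its underside.
- hammer: Hammer lying on the bench; bystander. Origin under its middle.
- tape: Roll of paper tape, 90 mm across, 24 mm high; bystander. Origin: centre of its underside.
- frame: Finished wooden frame lying flat, 200 x 160 x 20 mm; bystander. Origin: centre of its underside.
- tin: Tin can, 74 mm across, 100 mm tall; bystander. Origin: centre of its underside.
Mind the look-alikes: they are no part of the job. Leave any yellow look-alike of the pusher alone. Of the things that look like the bar, the larger one is meant.

How it is judged:
By the outcome, as a careful person would: the job done as asked, in the order asked, and still so for the second after the job is handed in, with the robot touching nothing.
Of offcut1, offcut2, offcut3, offcut4, offcut5, offcut6, offcut7 only 4 to 7 are there at a start; the rules pass over those that are not, and their reading is None.
At some moment in a run one of offcut1, offcut2, offcut3, offcut4, offcut5, offcut6, offcut7, pusher, bar may be knocked a few centimetres aside while the robot is not near it.
Once in a run the grip may slacken for a moment while it holds something.
It also fails if it takes over 210 s, if anything falls off the work surface, if the arm or the gripper's body presses on something with over 40 N, if the wrist force passes 120 N, or if a joint passes its speed limit or range.

## Robot

A 6-joint arm with a two-finger parallel gripper is mounted at the origin on the work surface. World frame = base frame: x ahead of the robot, y to its left, z up, the work surface at z = 0. Lengths are in mm, angles in rad, forces in N, time in s.
With the tool pointing down it reaches from about 275 to 825 mm from the base axis. Payload 5.2 kg.
Tool frame: the origin (TCP) lies at the very end of the fingers, on their centre line; the grasp point (between the pads) lies 19 mm behind it; z points along the fingers, y is the line along which they close (so a half turn about z gives the same grasp; the last joint's range is limited). The gripper opens to 93 mm and grips with 3 to 60 N. Pads are 15 mm wide; open, the fingers measure 128 mm over their backs; the gripper's body (75 mm by 188 mm) begins 65 mm behind the grasp point.
Start: joints at [1.027, 0.259, 1.535, -0, 1.348, -0.203], TCP at [183.811, 518.381, 218.653] pointing down, gripper open.
Joint ranges: [-3.14, 3.14], [-0.91, 2.08], [0.19, 2.58], [-1.22, 4.36], [0.22, 2.71], [-3.12, 3.12]. Speed limits (rad/s): [2.57, 2.57, 3.14, 3.14, 3.14, 3.14].

## Interface

Orientations are given as [roll, pitch, yaw] about the fixed x, y, z axes, in that order (R = Rz(yaw) Ry(pitch) Rx(roll)).
In Python, from bench import robot gives the robot as it stands. The module is installed in compiled form; this text tells all that it offers. Calls block until the motion is done:
- robot.move_ptp(position, orientation): joint-space move of the TCP to a pose.
- robot.move_linear(position, ori=None, speed=150, f_stop=None): straight line of the TCP; ori=None keeps the orientation; speed is the mean speed in mm/s. With f_stop (N) it stops when the force on the tool has changed by that much, and returns True; else False.
- robot.move_j(angles): joint-space move.
- robot.move_gripper(opening): opening from 0.0 (shut) to 1.0 (fully open); the grip force is fixed at half the most; returns when the fingers have stopped.
- robot.sleep(seconds).
- robot.inverse_kinematics(position, orientation): joint angles nearest the present ones, or None.
- robot.get_image(name): name is "side" or "top" or "wrist"; returns a dict with "img" (400x640x3 uint8, blue, green, red), "fovy" (degrees; the focal length in pixels is half the picture's height over the tangent of half this angle, whatever the lens; pixels are square), "cx", "cy" (the principal point, pixels), "k1" (the pictures are not rectified: a ray, as slopes to the right and down, at radius r is drawn at 1 + k1 r^2 times it, then the intrinsics apply), "eye" and "orientation" of the camera in the world. Camera axes: x right, y down, z forward; pixel columns grow to the right and rows downward; lengths in mm; the calibration is good to about 2 mm. A picture is of the moment at which its call begins. There is no depth.
A pose or a line that the arm cannot do raises robot.MotionError and nothing moves.
- robot.hand_in(): hands the job in, once; it reports no verdict.
Readings, each from a call of its own:
- robot.current_t(): time.
- robot.current_qpos(): joint angles.
- robot.current_joint_vel(): joint speeds.
- robot.current_joint_efforts(): joint torques, N m.
- robot.current_tcp_pos(): TCP position.
- robot.current_eef_rot(): TCP orientation.
- robot.current_contact_force(): force on the tool from outside, world axes, zero at the start.
- robot.current_ft_torque(): the same for the moment, N m.
- robot.current_gripper_width(): opening from 0.0 (shut) to 1.0 (fully open).
Only numpy, scipy, OpenCV 4.12 (cv2) and the standard library are available. Lean on these libraries where they do the work, as an engineer would, in place of code of your own. Each camera call takes 0.05 s, during which the arm holds its last target. There are 200 camera calls.

## Working session

There is one attempt and no reset: what is moved stays moved. The work goes in short steps, each a Python script; the robot and the scene stay as the last script left them, time stands still between calls to the robot, and variables do not carry over. Pictures are saved under pics/ and viewed, on a budget of 14 in all, crops included, one or two more only if the job needs it, and the job is handed in when it is done.

```bash
mkdir -p pics; ls
cat > h.py <<'E'
import numpy as np, cv2
from scipy.spatial.transform import Rotation as R
from bench import robot
def cam(name):
    return robot.get_image(name)
def Rm(c):
    o=np.array(c["orientation"],float)
    return o if o.shape==(3,3) else R.from_euler("xyz",o).as_matrix()
def K(c):
    f=200/np.tan(np.radians(c["fovy"])/2); return np.array([[f,0,c["cx"]],[0,f,c["cy"]],[0,0,1]])
def rays(c,px):
    p=np.array(px,float).reshape(-1,1,2)
    u=cv2.undistortPoints(p,K(c),np.array([c["k1"],0,0,0.]))[:,0]
    return np.c_[u,np.ones(len(u))]@Rm(c).T
def plane(c,px,z):
    d=rays(c,px); e=np.array(c["eye"],float); return (e+d*((z-e[2])/d[:,2])[:,None])
def proj(c,P):
    q=(np.array(P,float).reshape(-1,3)-np.array(c["eye"]))@Rm(c)
    u=q[:,:2]/q[:,2:]; u=u*(1+c["k1"]*(u**2).sum(1))[:,None]; k=K(c); return u*k[0,0]+[c["cx"],c["cy"]]
E
python3 - <<'E'
from h import *
import pickle
for n in ("top","side","wrist"):
    c=cam(n); pickle.dump(c,open(f"{n}0.pkl","wb")); cv2.imwrite(f"pics/{n}0.png",c["img"]); print(n,c["eye"],c["orientation"],c["fovy"],c["cx"],c["cy"],c["k1"])
print(robot.current_t(), robot.current_eef_rot())
E
```

```text
pics
top [ 485.37158414  -22.85443681 1272.03266826] [-3.07616457  0.01308392 -1.5913483 ] 52.68453042927145 315.8524973478344 197.90185901170304 -0.10342772276565594
side [ 155.28893206 -922.25152134 1010.25675836] [-2.31808257e+00  5.12929179e-04 -4.20823607e-01] 47.38103952490179 320.79953297646233 201.06496292621893 -0.10967157057095894
wrist [105.95234729 546.1691539  383.93439465] [2.84023055e+00 1.84619537e-03 1.22994492e+00] 71.64106670316326 319.4171879695208 200.27206716518245 -0.028507615613679038
0.15 [-3.14026399e+00 -2.61489723e-04  2.80083367e+00]
```

View pics/top0.png

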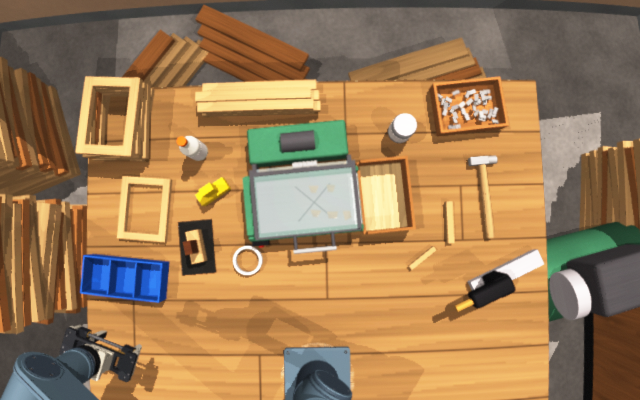

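View pics/side0.png

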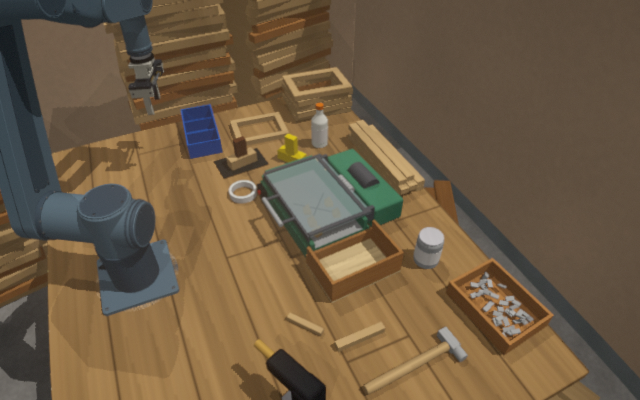

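Run:
```python
import cv2
a=cv2.imread("pics/top0.png")[110:290,170:470]
cv2.imwrite("pics/c1.png",cv2.resize(a,None,fx=2.66,fy=2.66,interpolation=cv2.INTER_CUBIC))
```

```text
(no output)
```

View pics/c1.png

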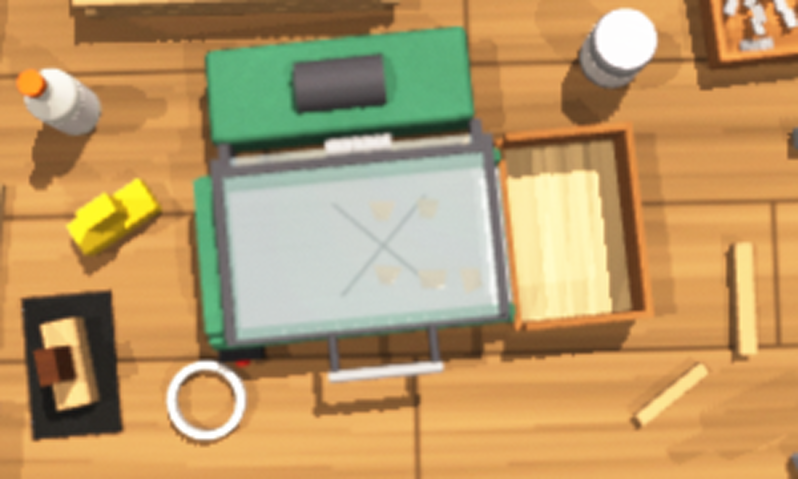

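Run:
```python
from h import *
import pickle
c=pickle.load(open("top0.pkl","rb"))
f=lambda L:np.array(L)/2.66+[170,110]
np.set_printoptions(suppress=True,precision=1)
h=plane(c,f([[330,377],[442,368]]),98);print("handle",h,h.mean(0),np.linalg.norm(h[0]-h[1]))
g=plane(c,f([[207,53],[464,28],[215,143]]),80);print("housing",g)
t=plane(c,f([[632,127],[650,317],[495,138],[520,328]]),81);print("tray",t)
def yaw(a,b): d=(a-b)[:2]; return np.degrees(np.arctan2(d[1],d[0]))
print("yaws (of y axis -90):",yaw(h[0],h[1])-90,yaw(g[0],g[1])-90,yaw(t[2],t[0])-90,yaw(t[3],t[1])-90,"x:",yaw(t[0],t[1]),yaw(g[0],g[2]))
# larger bar, mat, pusher grip
img=cv2.cvtColor(c["img"],cv2.COLOR_BGR2HSV)
print("bar",plane(c,f([[734,243],[754,243],[736,354],[757,354]]),20))
m=plane(c,f([[23,299],[111,291],[121,430],[33,439]]),4);print("mat",m,m.mean(0),yaw(m[0],m[3]))
p=plane(c,f([[40,322],[80,317],[97,405],[56,410]]),36);print("pusher block",p,p.mean(0))
gr=plane(c,f([[34,350],[69,345],[73,380],[38,386]]),102);print("grip",gr,gr.mean(0))
print("tape",plane(c,f([[205,400]]),24),"glue",plane(c,f([[80,120]]),0))
print("yellow",plane(c,f([[112,220]]),20), "offcuts",plane(c,f([[381,210],[428,208],[388,273],[432,279],[470,278]]),70))
```

```text
handle [[407.8  57.2  98. ]
 [415.1 -64.8  98. ]] [411.4  -3.8  98. ] 122.28598268725781
housing [[773.6 192.   80. ]
 [795.  -99.6  80. ]
 [670.3 183.5  80. ]]
tray [[ 678.  -285.2   81. ]
 [ 465.  -297.6   81. ]
 [ 668.5 -130.7   81. ]
 [ 456.3 -152.7   81. ]]
yaws (of y axis -90): 3.453269298640137 4.1984552731832 3.504218696056995 3.4560569724449266 x: 3.3559141812812654 4.731993815060227
bar [[ 548.2 -414.5   20. ]
 [ 547.7 -438.5   20. ]
 [ 418.3 -412.    20. ]
 [ 417.6 -437.1   20. ]]
mat [[499.9 431.    4. ]
 [507.6 323.4   4. ]
 [342.7 313.    4. ]
 [332.9 420.    4. ]] [420.8 371.8   4. ] 3.776004230105071
pusher block [[472.4 399.2  36. ]
 [477.5 351.5  36. ]
 [375.4 332.4  36. ]
 [370.1 381.   36. ]] [423.9 366.   36. ]
grip [[442.4 383.7 102. ]
 [447.3 344.1 102. ]
 [408.9 340.  102. ]
 [402.8 379.5 102. ]] [425.4 361.8 102. ]
tape [[378.6 208.2  24. ]] glue [[715.2 362.3   0. ]]
yellow [[591.1 317.4  20. ]] offcuts [[591.4  -1.5  70. ]
 [592.5 -54.3  70. ]
 [520.5  -7.9  70. ]
 [512.8 -56.9  70. ]
 [513.  -99.4  70. ]]
```

```bash
cat >> h.py <<'E'
YAW=0.0615
XH=np.array([np.cos(YAW),np.sin(YAW),0]); YH=np.array([-np.sin(YAW),np.cos(YAW),0])
def down(yaw): return [np.pi,0,yaw]
def st(tag=""):
    print(tag,"t%.1f"%robot.current_t(),np.round(robot.current_tcp_pos(),1),"F",np.round(robot.current_contact_force(),1),"w %.3f"%robot.current_gripper_width())
E
python3 - <<'E'
from h import *
o=down(np.pi/2+YAW)
robot.move_ptp([411.4,-3.8,200],o); robot.move_gripper(0)
st()
robot.move_linear([411.4,-3.8,125])
print(robot.move_linear([411.4,-3.8,90],speed=25,f_stop=3)); st("touch")
z=robot.current_tcp_pos()[2]
robot.move_linear([411.4,-3.8,z+30]); robot.move_gripper(0.42)
c=cam("wrist"); cv2.imwrite("pics/w1.png",c["img"])
import pickle; pickle.dump(c,open("w1.pkl","wb"))
print("contact top z",z)
E
```

```text
t3.6 [411.4  -3.8 200. ] F [-0.6  0.7 -0.1] w 0.007
True
touch t5.3 [411.2  -3.8  99.8] F [-1.8 -0.   5.2] w 0.005
contact top z 99.76014648811588
```

View pics/w1.png

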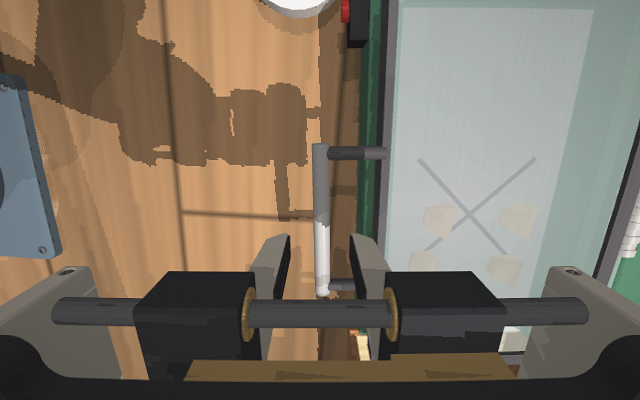

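Run:
```python
from h import *
p=np.array(robot.current_tcp_pos()); o=down(np.pi/2+YAW)
zc=93.3
robot.move_linear([p[0],p[1],zc-19],speed=60); robot.move_gripper(0); robot.sleep(.2); st("grip")
p=np.array(robot.current_tcp_pos()); h0=np.array([p[0],p[1],zc])
hin=h0+250*XH; hin[2]=92; phi0=np.arcsin((zc-92)/250)
ok=None
for th in np.arange(.12,1.501,.115):
    a=th+phi0; t=hin-250*np.cos(a)*XH; t[2]=92+250*np.sin(a)-19
    robot.move_linear(t,speed=110)
    F=np.array(robot.current_contact_force()); print("%.2f"%th,np.round(F,1),"w %.3f"%robot.current_gripper_width(),np.round(np.array(robot.current_tcp_pos())-t,1))
    if np.linalg.norm(F)>45: break
st("end")
```

```text
grip t8.3 [412.9  -3.8  74.7] F [ 5.1  1.1 -1.5] w 0.130
0.12 [ 3.1  0.7 -2.4] w 0.130 [-0.  -0.  -0.3]
0.23 [ 2.6  0.6 -2.6] w 0.127 [-0.2 -0.  -0.7]
0.35 [ 0.4  0.2 -2. ] w 0.129 [-0.5 -0.  -0.7]
0.46 [-2.7 -0.2 -1.1] w 0.133 [-1.   0.1 -0.8]
0.58 [-6.2  1.3  1.7] w 0.132 [-1.5  0.3 -0.3]
0.69 [-10.    0.9   5.7] w 0.130 [-2.1  0.5 -0.1]
0.81 [-12.1   2.2  10.2] w 0.125 [-2.   0.6  0.8]
0.92 [-10.6   2.6  11.5] w 0.127 [-1.2  0.7  1.4]
1.04 [-7.1  4.1  9.6] w 0.127 [-0.1  1.1  1.4]
1.15 [-3.8  4.9  6.1] w 0.128 [0.5 1.5 1. ]
1.27 [-0.6  4.9  4.5] w 0.133 [1.2 1.5 0.7]
1.38 [0.6 4.9 3. ] w 0.128 [1.3 1.6 0.2]
1.50 [0.6 5.2 2.2] w 0.131 [1.4 1.4 0.1]
end t13.6 [647.5  11.9 322.5] F [0.6 5.2 2.2] w 0.131
```

Run:
```python
from h import *
import pickle
p=np.array(robot.current_tcp_pos()); o=down(np.pi/2+YAW)
robot.move_gripper(0.45); robot.move_linear(p+[0,0,60]); robot.move_linear([500,60,380],speed=250)
robot.sleep(.3)
for n in ("wrist","top"):
    c=cam(n); pickle.dump(c,open(f"{n}2.pkl","wb")); cv2.imwrite(f"pics/{n}2.png",c["img"])
st()
```

```text
t16.0 [500.5  59.8 379.6] F [ 0.1 -0.3  0.6] w 0.452
```

View pics/wrist2.png

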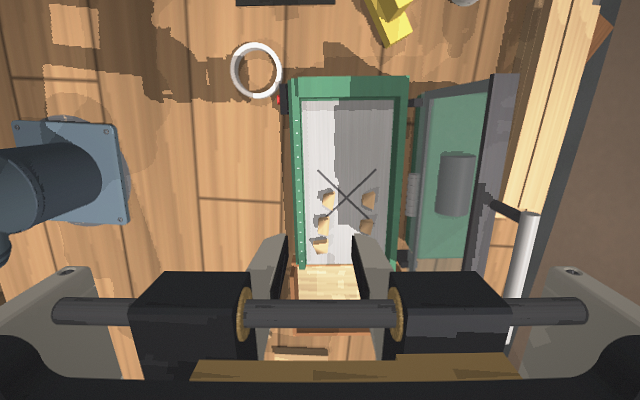

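Run:
```python
from h import *
import pickle
np.set_printoptions(suppress=True,precision=1)
c=pickle.load(open("wrist2.pkl","rb"))
S0=np.array([552,8.,0])
def saw(P): d=P-S0; return np.c_[d@XH,d@YH,P[:,2]]
for n,px,z in (("endwall outer corners z85",[[290,78],[408,76]],85),("bed floor left corners",[[301,98],[394,97]],50),("bed right edge",[[300,265],[357,265]],50),("offcuts",[[325,200],[369,202],[322,226],[368,228],[319,246]],65)):
    P=plane(c,px,z); print(n,P[:,:2].tolist(),saw(P)[:,:2].tolist())
t=pickle.load(open("top2.pkl","rb"))
img=cv2.resize(t["img"][110:290,170:470],None,fx=2.66,fy=2.66,interpolation=cv2.INTER_CUBIC); cv2.imwrite("pics/c2.png",img)
w=cv2.resize(c["img"][60:280,270:420],None,fx=2.7,fy=2.7,interpolation=cv2.INTER_CUBIC)
a=np.zeros((600,800,3),np.uint8); a[:w.shape[0],:w.shape[1]]=w[:600]
s=cv2.resize(t["img"][145:255,240:420],None,fx=2.1,fy=2.1); a[:s.shape[0],415:415+s.shape[1]]=s
s=cv2.resize(t["img"][190:290,170:270],None,fx=3.5,fy=3.5); a[240:240+350,420:770]=s
cv2.imwrite("pics/m2.png",a)
```

```text
endwall outer corners z85 [[447.11563134716, 193.6842557941415], [628.0468635097277, 207.99175731620795]] [[-93.27369723682584, 191.7795375979981], [88.19483595578517, 194.93973262222434]]
bed floor left corners [[462.86954068613795, 167.29966748301237], [619.2455067811898, 178.73000610455355]] [[-79.17120061575913, 164.47657532535612], [77.61165495489344, 166.27424389207877]]
bed right edge [[473.98226491682027, -150.2338527449861], [589.0319180479719, -143.10952367464796]] [[-87.595488975143, -153.1396403719062], [27.674529542081107, -153.09987431123244]]
offcuts [[514.6738061697946, -5.191962977270435], [594.8425712347268, -4.05988514974905], [512.4774808597223, -56.30909812747191], [598.8173984732651, -55.05536621209231], [509.37438261505474, -97.90348169052496]] [[-38.066421970671186, -10.872909058505881], [42.02036062394202, -14.670243108471144], [-43.40031753819573, -61.758416906088286], [42.85342787307349, -65.8136135421301], [-49.05399164598061, -103.0834448164164]]
```

View pics/m2.png

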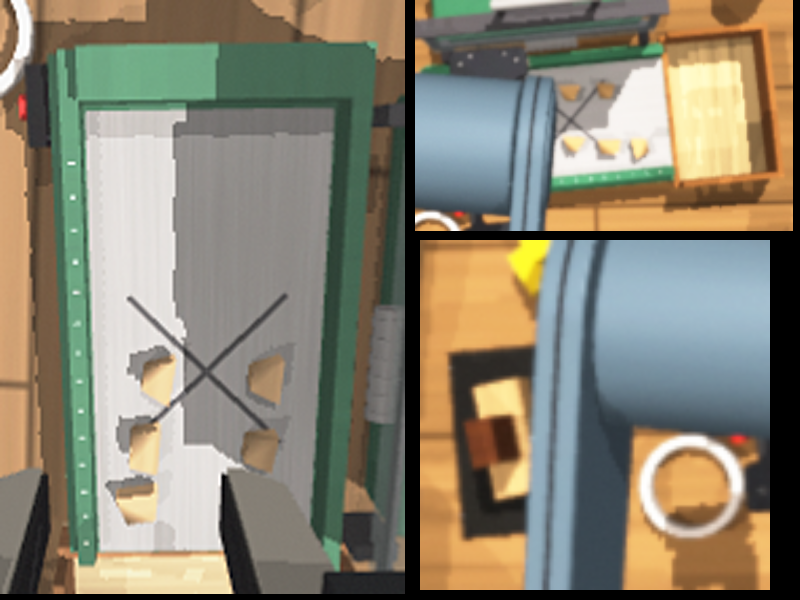

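Run:
```python
from h import *
import pickle
o=down(np.pi+.18)
robot.move_ptp([425,363,230],o); robot.move_gripper(0.8)
c=cam("wrist"); pickle.dump(c,open("w3.pkl","wb")); cv2.imwrite("pics/w3.png",c["img"]); st()
print(proj(c,[[425,363,106],[420.8,371.8,4]]))
```

```text
t18.1 [425. 363. 230.] F [ 0.4  0.4 -1. ] w 0.801
[[319.4048563  193.53969097]
 [325.978911   172.39745197]]
```

View pics/w3.png

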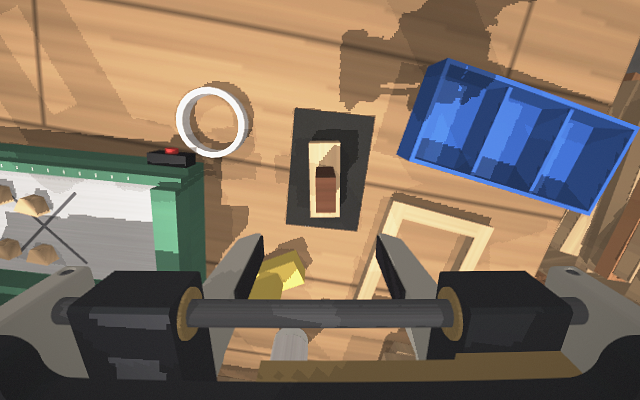

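Run:
```python
from h import *
import pickle
c=pickle.load(open("w3.pkl","rb"))
g=plane(c,[[326,195]],106)[0]; print("grip",g.round(1)); m=plane(c,[[296,107],[375,116],[360,231],[286,223]],4); print("mat",m.round(1),m.mean(0).round(1))
o=down(np.pi+.18)
robot.move_linear([g[0],g[1],140],o,speed=200)
robot.move_linear([g[0],g[1],64],speed=80,f_stop=6); st("down")
robot.move_gripper(0); robot.sleep(.2); st("grip")
p=np.array(robot.current_tcp_pos())
robot.move_linear(p+[0,0,15],speed=60); robot.sleep(.1); st("lift15")
robot.move_linear(p+[0,0,105],speed=150); st("lift")
print("pick_tcp",p.round(1).tolist())
```

```text
grip [425.3 370.4 106. ]
mat [[340.1 315.5   4. ]
 [332.3 422.8   4. ]
 [501.2 440.2   4. ]
 [508.5 326.5   4. ]] [420.5 376.3   4. ]
down t19.8 [425.8 370.6  64.5] F [-0.7 -0.5 -0.6] w 0.800
grip t20.9 [425.3 370.2  63.9] F [-0.5 -1.2 -1.2] w 0.235
lift15 t21.4 [425.1 370.2  78.9] F [-0.4  0.4 -4.4] w 0.235
lift t22.1 [424.7 369.9 168. ] F [-0.4  0.3 -4.5] w 0.236
pick_tcp [425.3, 370.2, 63.9]
```

```bash
cat >> h.py <<'E'
S0=np.array([552,8.,0])
def W(x,y,z): return S0+x*XH+y*YH+[0,0,z]
E
python3 - <<'E'
from h import *
o=down(np.pi+YAW)
robot.move_linear(W(26,105,172),o,speed=200); st("over")
robot.move_linear(W(26,105,120),speed=120); 
print(robot.move_linear(W(26,105,104),speed=20,f_stop=4)); st("bed")
z=robot.current_tcp_pos()[2]+1.5
robot.move_linear(W(26,105,z),speed=30)
for y in (20,-60,-120,-160):
    r=robot.move_linear(W(26,y,z),speed=90,f_stop=20); st(f"{y} {r}")
    if r: break
print("z",z)
E
```

```text
over t23.8 [570.9 115.3 172. ] F [-1.5 -0.3 -3.5] w 0.233
True
bed t24.9 [571.7 114.3 109.8] F [ 0.9 -0.7  4.7] w 0.240
20 False t26.2 [576.6  30.  111.3] F [-0.3 -0.  -3.7] w 0.236
-60 False t27.3 [581.5 -49.9 111.2] F [ 0.1  0.4 -4.2] w 0.236
-120 False t28.1 [ 585.2 -110.2  111.2] F [ 0.6  0.3 -2.7] w 0.229
-160 False t28.7 [ 587.6 -150.5  111.1] F [-0.1 -0.  -3.9] w 0.234
z 111.27710510041157
```

Run:
```python
from h import *
import pickle
z=111.3
robot.move_linear(W(26,-160,150),speed=150)
robot.move_linear(W(-26,105,150),speed=250); robot.sleep(.2)
robot.move_linear(W(-26,105,120),speed=100)
print(robot.move_linear(W(-26,105,104),speed=20,f_stop=4)); st("bed"); z=robot.current_tcp_pos()[2]+1.5
robot.move_linear(W(-26,105,z),speed=30)
for y in (20,-60,-120,-162):
    r=robot.move_linear(W(-26,y,z),speed=90,f_stop=20); st(f"{y} {r}")
    if r: break
robot.move_linear(W(-26,-162,160),speed=150)
robot.move_linear(W(-40,150,165),speed=250); robot.sleep(.1)
c=cam("top"); cv2.imwrite("pics/t4.png",cv2.resize(c["img"][110:290,170:470],None,fx=2.66,fy=2.66,interpolation=cv2.INTER_CUBIC)); st()
pickle.dump(c,open("t4.pkl","wb"))
```

```text
True
bed t31.5 [519.6 111.2 109.6] F [-0.   1.   3.6] w 0.235
20 False t32.9 [524.8  26.8 111.1] F [ 0.   0.6 -3.8] w 0.236
-60 False t33.9 [529.6 -53.1 111.1] F [-0.2 -0.4 -3.9] w 0.231
-120 False t34.7 [ 533.2 -113.3  111. ] F [-0.4  0.9 -3.8] w 0.237
-162 False t35.4 [ 535.8 -155.6  110.9] F [-0.6  0.4 -3.9] w 0.237
 t37.4 [503.1 154.2 164.9] F [ 0.  -0.1 -3.3] w 0.235
```

View pics/t4.png

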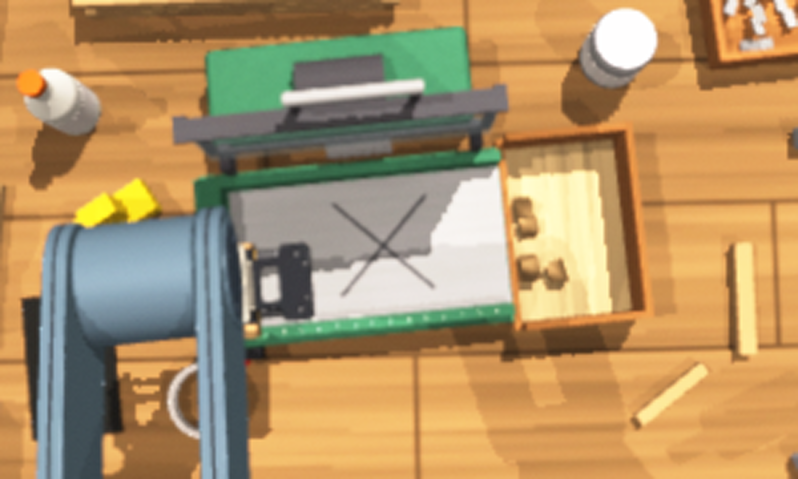

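Run:
```python
from h import *
import pickle
o=down(np.pi+.12)
robot.move_linear([421.5,373,165],o,speed=200)
robot.move_linear([421.5,373,80],speed=150)
print(robot.move_linear([421.5,373,56],speed=20,f_stop=3)); st("mat")
robot.move_gripper(0.6); robot.sleep(.2); 
p=np.array(robot.current_tcp_pos()); robot.move_linear(p+[0,0,80],speed=150)
robot.move_ptp([480,-100,330],down(np.pi+YAW)); robot.sleep(.1)
for n in ("wrist","top"):
    c=cam(n); pickle.dump(c,open(f"{n}5.pkl","wb")); cv2.imwrite(f"pics/{n}5.png",c["img"])
st()
t=c["img"]; w=pickle.load(open("wrist5.pkl","rb"))["img"]
a=np.zeros((600,800,3),np.uint8); a[:400,:640]=w
s=cv2.resize(t[210:290,170:260],None,fx=2.4,fy=2.4,interpolation=cv2.INTER_CUBIC); a[600-192:600,:216]=s
s=cv2.resize(t[190:285,350:480],None,fx=2,fy=2,interpolation=cv2.INTER_CUBIC); a[600-190:,230:490]=s
s=cv2.resize(t[140:240,230:370],None,fx=1.9,fy=1.9,interpolation=cv2.INTER_CUBIC); a[600-190:,500:766]=s
cv2.imwrite("pics/m5.png",a)
```

```text
True
mat t40.2 [421.7 373.   63.6] F [0.6 0.7 4.4] w 0.235
 t43.9 [480.1 -99.3 329.7] F [-0.4  0.1 -0.5] w 0.602
```

View pics/m5.png

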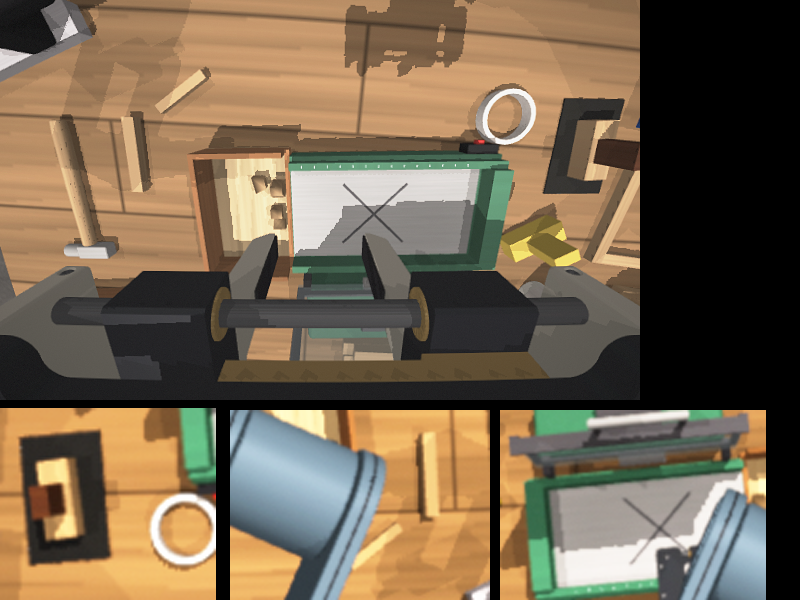

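Run:
```python
from h import *
import pickle
robot.move_linear([500,-190,300],down(np.pi+YAW),speed=300); robot.sleep(.1)
c=cam("wrist"); a=c["img"]; pickle.dump(c,open("w6.pkl","wb"))
print(proj(c,W(0,-225,6)))
robot.move_ptp([483,-425,200],down(np.pi-.02)); robot.move_gripper(.6)
d=cam("wrist"); b=d["img"]; pickle.dump(d,open("w7.pkl","wb")); st()
print(proj(d,[[548,-426.5,20],[418,-424.5,20]]))
cv2.imwrite("pics/m6.png",np.vstack([a[:300],b[:300]]))
```

```text
[[301.43884058 202.01678411]]
 t45.8 [ 483.8 -424.   201.1] F [-0.3  0.3  0.5] w 0.601
[[318.39138771 227.23545612]
 [317.99771996 128.28100903]]
```

View pics/m6.png

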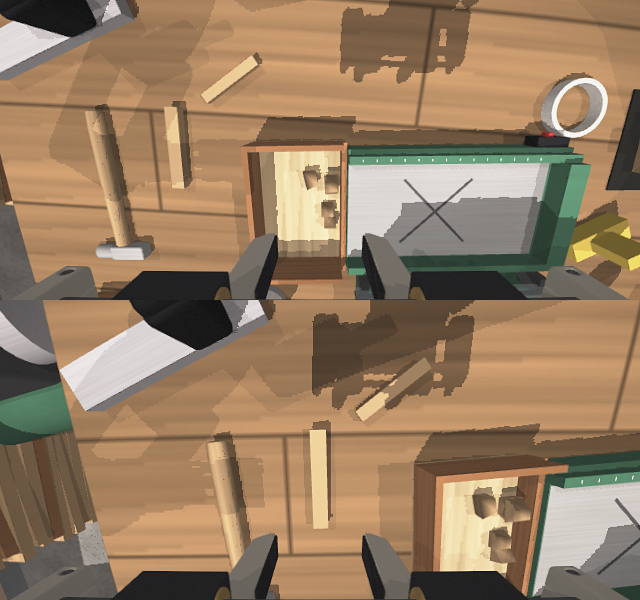

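Run:
```python
import pickle,cv2,numpy as np
b=pickle.load(open("w7.pkl","rb"))["img"][160:300,410:550]; a=pickle.load(open("w6.pkl","rb"))["img"][140:280,240:380]; t=pickle.load(open("t4.pkl","rb"))["img"][155:240,350:420]
f=lambda x,s:cv2.resize(x,s,interpolation=cv2.INTER_CUBIC)
o=np.hstack([f(a,(280,340)),f(b,(280,340)),f(t,(240,340))])
cv2.imwrite("pics/m7.png",np.clip(o.astype(float)*1.4,0,255).astype(np.uint8))
```

```text
(no output)
```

View pics/m7.png

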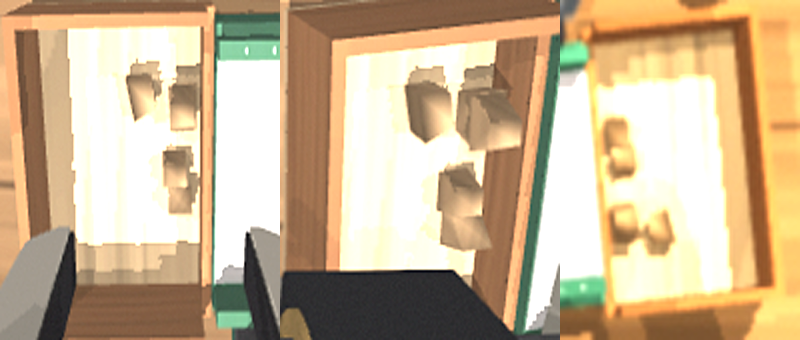

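Run:
```python
from h import *
import pickle
d=pickle.load(open("w7.pkl","rb")); b=plane(d,[[319.5,130],[319.5,228]],20); print(b.round(1)); m=b.mean(0)
robot.move_linear([m[0],m[1],60],speed=200); robot.move_linear([m[0],m[1],4],speed=60,f_stop=6); st("down")
robot.move_gripper(0); robot.sleep(.2); st("grip")
p=np.array(robot.current_tcp_pos()); robot.move_linear(p+[0,0,140],speed=150); robot.sleep(.1); st("lift")
o=down(np.pi/2+YAW)
robot.move_linear(W(-18,-120,150),o,speed=200); st("mid")
robot.move_linear(W(-18,5,150),speed=200); st("over")
robot.move_linear(W(-18,5,70),speed=150)
print(robot.move_linear(W(-18,5,48),speed=20,f_stop=3)); st("bed")
c=cam("wrist"); cv2.imwrite("pics/w8.png",c["img"]); pickle.dump(c,open("w8.pkl","wb"))
```

```text
[[ 420.1 -422.7   20. ]
 [ 549.1 -425.    20. ]]
down t47.7 [ 484.9 -424.2    4.4] F [-0.2 -0.7 -0.3] w 0.600
grip t48.6 [ 484.6 -423.9    4.1] F [-0.5  0.   2.1] w 0.214
lift t49.8 [ 484.1 -423.3  142.6] F [-0.3 -0.3 -0.7] w 0.214
mid t51.5 [ 541.3 -113.3  149.9] F [-0.7  0.3 -0.7] w 0.215
over t52.3 [533.9  11.2 150.1] F [-0.4 -0.1 -1.1] w 0.213
True
bed t53.8 [533.6  11.9  53.9] F [-0.5 -0.1  3.6] w 0.211
```

View pics/w8.png

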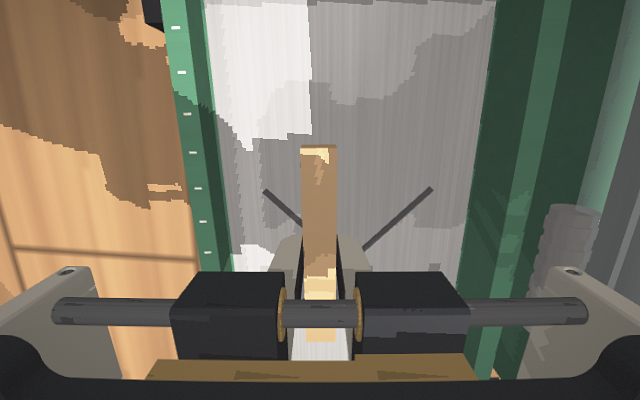

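```bash
cat >> h.py <<'E'
def tilt(a):
    x=-np.cos(a)*XH-np.array([0,0,np.sin(a)]); z=np.sin(a)*XH-np.array([0,0,np.cos(a)]); y=np.cross(z,x)
    return R.from_matrix(np.c_[x,y,z]).as_euler("xyz").tolist()
E
python3 - <<'E'
from h import *
import pickle
robot.move_gripper(.42); robot.sleep(.2)
robot.move_linear(W(-18,5,56),speed=60); robot.move_linear(W(-18,5,160),speed=150)
o=tilt(.35)
robot.move_linear(W(-62,5,160),o,speed=100); robot.move_gripper(1.0)
robot.move_linear(W(-56,5,80),speed=120); print(robot.move_linear(W(-56,5,57),speed=50,f_stop=5)); st("low")
robot.move_linear(W(30,5,57),speed=50,f_stop=15); st("a")
print(robot.move_linear(W(66,5,57),speed=20,f_stop=9)); st("wall"); robot.sleep(.3)
p=np.array(robot.current_tcp_pos()); print("saw x",(p-S0)@XH)
robot.move_linear(p-20*XH,speed=60); 
robot.move_linear(W(20,5,160),speed=120)
robot.move_linear(W(-60,5,300),down(np.pi+YAW),speed=200); robot.sleep(.1)
c=cam("wrist"); pickle.dump(c,open("w9.pkl","wb")); a=c["img"][60:320,200:560]; cv2.imwrite("pics/w9.png",cv2.resize(a,None,fx=2.2,fy=2.2,interpolation=cv2.INTER_CUBIC)); st()
E
```

```text
False
low t60.2 [495.6   9.6  56.7] F [0.  0.9 0.1] w 0.997
a t62.1 [581.5  14.8  57. ] F [-0.9  0.5  0. ] w 1.000
True
wall t63.2 [602.8  16.4  55.9] F [-0.6 -0.3  0.6] w 1.006
saw x 51.03382088349315
 t66.1 [491.3   9.4 298.8] F [ 0.6  0.  -0. ] w 0.999
```

View pics/w9.png

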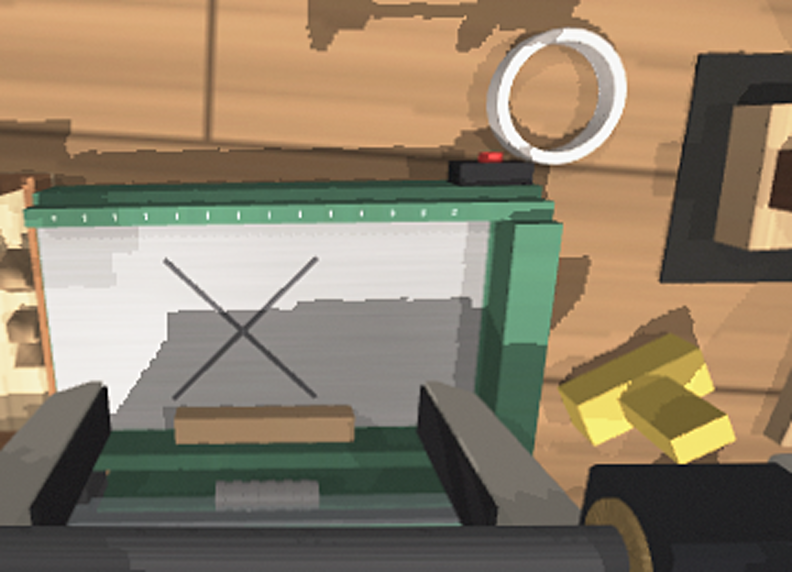

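Run:
```python
from h import *
import pickle
c=pickle.load(open("w9.pkl","rb"))
f=lambda L:np.array(L)/2.2+[200,60]
def s(P): d=P-S0; return np.c_[d@XH,d@YH].round(1)
print("bar top back",s(plane(c,f([[175,444],[354,442]]),70)),"bar top front",s(plane(c,f([[175,418],[353,413]]),70)))
print("wall top back edge(92)/front(80) z85",s(plane(c,f([[110,470],[430,470],[110,457],[430,455]]),85)))
g=c["img"][:,:,:].astype(int)
for col in (285,320,355): print(col,[tuple(v) for v in g[240:276:1,col].tolist()])
```

```text
bar top back [[ 82.6 -58.6]
 [ 81.   71.8]] bar top front [[ 61.5 -57.7]
 [ 57.6  70.1]]
wall top back edge(92)/front(80) z85 [[  95.  -103.6]
 [  95.2  124.7]
 [  84.5 -102.7]
 [  83.   123.7]]
285 [(132, 135, 138), (131, 135, 139), (133, 135, 139), (136, 139, 142), (126, 130, 135), (71, 90, 107), (67, 88, 107), (66, 86, 105), (67, 88, 107), (68, 89, 109), (82, 108, 133), (98, 130, 160), (96, 129, 158), (96, 128, 157), (96, 128, 157), (97, 129, 158), (97, 129, 158), (97, 129, 158), (95, 127, 157), (96, 129, 158), (99, 131, 162), (88, 116, 141), (53, 65, 40), (58, 69, 47), (57, 70, 50), (57, 68, 48), (67, 82, 56), (82, 103, 69), (81, 101, 67), (81, 101, 67), (82, 101, 67), (81, 101, 68), (83, 102, 69), (73, 91, 62), (55, 67, 48), (56, 67, 49)]
320 [(133, 135, 138), (129, 133, 136), (132, 135, 139), (127, 129, 134), (91, 101, 111), (69, 92, 113), (68, 89, 109), (70, 89, 110), (69, 89, 110), (74, 98, 119), (94, 125, 154), (99, 131, 162), (96, 128, 160), (96, 128, 159), (96, 128, 159), (97, 129, 160), (98, 130, 160), (98, 129, 161), (96, 128, 160), (97, 130, 162), (95, 127, 156), (81, 106, 118), (57, 68, 45), (55, 69, 47), (55, 68, 47), (59, 74, 51), (73, 91, 62), (80, 100, 68), (79, 99, 67), (80, 99, 67), (80, 100, 67), (79, 99, 67), (74, 92, 61), (58, 72, 51), (55, 68, 47), (55, 67, 48)]
355 [(129, 133, 136), (131, 134, 138), (132, 134, 139), (125, 128, 133), (80, 95, 109), (69, 91, 112), (70, 92, 111), (72, 94, 115), (70, 89, 111), (79, 103, 128), (101, 134, 167), (101, 132, 165), (100, 132, 165), (100, 132, 164), (99, 131, 163), (99, 131, 163), (99, 131, 163), (99, 131, 164), (99, 131, 164), (101, 133, 167), (90, 119, 146), (56, 70, 54), (55, 67, 45), (57, 68, 48), (56, 69, 49), (61, 76, 53), (78, 96, 66), (81, 99, 67), (79, 98, 67), (77, 97, 65), (80, 98, 66), (82, 101, 69), (71, 88, 59), (53, 65, 46), (55, 68, 47), (56, 69, 48)]
```

Run:
```python
from h import *
import pickle
o=tilt(.35)
robot.move_linear(W(15,12,160),o,speed=150); robot.move_linear(W(15,12,57),speed=100)
robot.move_linear(W(42,12,57),speed=60,f_stop=15)
print(robot.move_linear(W(62,12,57),speed=12,f_stop=16)); st("wall"); robot.sleep(.5); st("hold")
p=np.array(robot.current_tcp_pos()); print("saw x",(p-S0)@XH)
robot.move_linear(p-20*XH,speed=60); robot.move_linear(W(20,5,160),speed=120)
robot.move_linear(W(-60,5,300),down(np.pi+YAW),speed=200); robot.sleep(.1)
c=cam("wrist"); pickle.dump(c,open("w10.pkl","wb")); g=c["img"].astype(float)
for col in (285,305,320,340,355):
    r=g[240:290,col,2]-g[240:290,col,1]; i=np.argmax(r<-5+0); 
    k=np.arange(i-3,i+1); e1=240+np.interp(0,-r[k],k)
    v=g[240:290,col,1]; j=np.arange(i+2,i+10); e2=240+np.interp(84,v[j],j); print(col,e1.round(2),e2.round(2))
```

```text
True
wall t70.2 [602.3  23.9  55. ] F [-1.1 -0.2  0.6] w 1.000
hold t70.7 [602.3  23.9  54.9] F [-0.8 -0.3 -0.9] w 0.996
saw x 51.13736761876433
285 261.5 266.1
305 261.34 265.8
320 261.38 265.61
340 260.96 265.33
355 260.64 265.35
```

Run:
```python
from h import *
import pickle
c=cam("top"); cv2.imwrite("pics/t11.png",c["img"])
o=down(np.pi/2+YAW)
hin=np.array([412.9,-3.8,0])+250*XH; hin[2]=92
def tp(th):
    a=th+.005; t=hin-250*np.cos(a)*XH; t[2]=92+250*np.sin(a)-19; return t+np.array([0,1.2,0])*np.sin(th)
robot.move_ptp(tp(1.4)+[0,0,100],o); robot.move_gripper(.5)
t=tp(1.6); robot.move_linear(t+[0,0,60],speed=150); print(robot.move_linear(t,speed=50,f_stop=5)); st("at")
robot.move_gripper(0); robot.sleep(.2); st("grip")
if .1<robot.current_gripper_width()<.17:
  for th in np.r_[np.arange(1.5,.05,-.115),.02]:
    robot.move_linear(tp(th),speed=110); F=np.array(robot.current_contact_force()); print("%.2f"%th,F.round(1),"w %.3f"%robot.current_gripper_width())
    if np.linalg.norm(F)>45: break
st("end")
```

```text
False
at t77.6 [671.2  13.2 323.3] F [-0.2  0.3 -0.1] w 0.497
grip t78.5 [671.2  13.3 322.9] F [2.1 0.1 0. ] w 0.132
1.50 [ 1.9 -1.6  1.2] w 0.130
1.39 [ 2.  -3.   3.6] w 0.132
1.27 [ 1.3 -3.7  3.8] w 0.130
1.16 [ 0.9 -5.2  3.1] w 0.133
1.04 [ 0.3 -6.   3.3] w 0.130
0.93 [ 0.3 -5.9  1.4] w 0.131
0.81 [ 0.3 -6.1  0.8] w 0.133
0.70 [ 0.2 -6.3 -0. ] w 0.126
0.58 [ 1.  -5.5 -0.4] w 0.132
0.47 [ 1.1 -4.3 -1.2] w 0.128
0.35 [ 3.4 -2.5 -1.8] w 0.129
0.24 [ 3.9 -0.2 -1.5] w 0.130
0.12 [ 3.4  2.7 -1.7] w 0.128
0.02 [ 2.4  3.  -1.7] w 0.129
end t84.1 [412.9  -3.   79. ] F [ 2.4  3.  -1.7] w 0.129
```

Run:
```python
from h import *
import pickle
p=np.array(robot.current_tcp_pos()); robot.move_linear([p[0],p[1],73.5],speed=40,f_stop=8); st("shut")
robot.move_gripper(.45); robot.sleep(.4); robot.move_linear([p[0],p[1],150],speed=120); robot.sleep(.8)
robot.move_ptp([300,-300,300],down(np.pi/2+YAW)); robot.sleep(.3)
c=cam("top"); s=cam("side"); pickle.dump((c,s),open("fin.pkl","wb"))
a=cv2.resize(c["img"][60:290,150:500],None,fx=2.28,fy=2.28,interpolation=cv2.INTER_CUBIC)[:,:800]
cv2.imwrite("pics/fin.png",a); cv2.imwrite("pics/fins.png",s["img"]); st()
```

```text
shut t84.4 [412.8  -3.   73.4] F [ 1.2  1.9 -1.1] w 0.125
 t88.8 [ 300.3 -299.7  299.9] F [-0.1  0.2  0.4] w 0.450
```

View pics/fin.png

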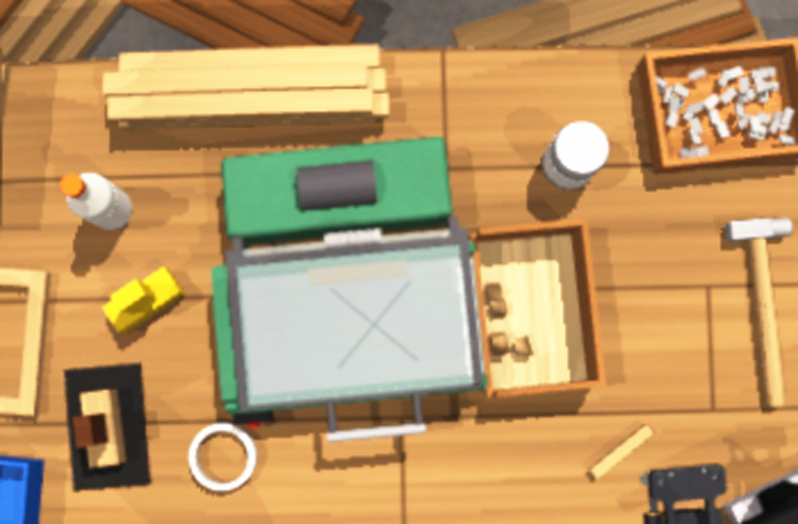

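View pics/fins.png

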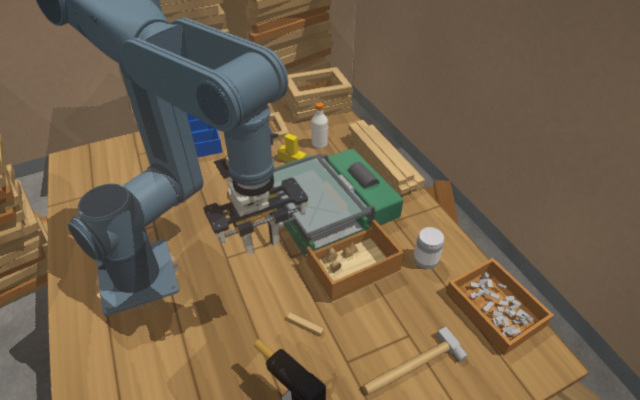

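```bash
python3 -c "
from h import *
print(robot.hand_in()); st()"
```

```text
the job is handed in; nothing more can be done
None
the job is handed in; nothing more can be done
```

I completed the job in the order asked and handed it in at about 89 s of the 210 s allowed. I have no verdict to go on, since the hand-in reports none.

- **Hood:** I gripped the bar and lifted the hood to about 1.5 rad; it then stayed open by itself. At the end I guided it down to shut, and the final pictures show it closed. The highest arm force while moving it was about 16 N.
- **Offcuts:** I saw five on the bed at the start and none on the bench. Two sweeps with the pusher cleared the bed, and a wrist picture afterwards showed it empty.
- **Pusher:** It stands upright within its mat.
- **Bar:** I laid the larger bar on the bed and pushed it against the back wall. The first push left it about 0.01 rad out of parallel, so I pushed again. The gap in the picture was then even along its length to within about 0.5 pixel.
- **Other things:** The bystanders, the yellow look-alike and the small bar look unmoved in the last pictures.

**Unconfirmed:** In the tray I could clearly separate four offcuts; the fifth appears to lie against another by the wall next to the saw. I saw none anywhere else, but I did not count all five one by one. I measured the bar against the wall only to about 2 mm, so "flush" rests mainly on the push stopping at 16 N and the even gap.

I viewed 15 pictures, one over the budget of 14.

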